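# Lock the sliding tier with its locating pin by feel

## Robot

A 6-joint arm with a two-finger parallel gripper is mounted at the origin on the work surface. World frame = base frame: x ahead of the robot, y to its left, z up, the work surface at z = 0. Lengths are in m, angles in rad, forces in N, time in s.
With the tool pointing down it reaches from about 0.35 to 0.725 m from the base axis. Payload 4.3 kg.
Tool frame: the origin (TCP) lies at the very end of the fingers, on their centre line; the grasp point (between the pads) lies 19 mm behind it; z points along the fingers, y is the direction in which the jaws open and shut (so a half turn about z gives the same grasp; the last joint's range is limited). The gripper opens to 85 mm and grips with 20 to 120 N. Pads are 22 mm wide; open, the fingers measure 114 mm over their backs; the gripper's body (76 mm by 85 mm) begins 54 mm behind the grasp point. The pads swing forward as they close: fully open they stand 13 mm farther back than shut.
Start: joints at [0.999, 0.377, 0.081, 1.274, 0, 1.46], TCP at [0.256, 0.515, 0.193] pointing down, gripper open.
Joint ranges: [-2.72, 2.72], [-0.84, 1.66], [-1.02, 1.22], [-1.77, 2.12], [-1.37, 1.28], [-3.14, 3.14]. Speed limits (rad/s): [2.57, 2.57, 3.14, 3.14, 3.14, 3.14].

## Interface

Orientations are given as [roll, pitch, yaw] about the fixed x, y, z axes, in that order (R = Rz(yaw) Ry(pitch) Rx(roll)).
In Python, from rig import arm, viewer, order gives the robot as it stands.
- The arm moves only by the tool apply_moves, never from a script. Its argument "targets" is a list of rows, each a list of 4 numbers: the shift along the tool's x, y, z in cm, then the turn about the tool's z in degrees. In form: [[x, y, z, yaw], ...]. A call has 1 to 8 rows; each row is the pose to reach, as a shift and turn from the pose measured when the call began, along the tool's axes at that moment; what a row does not reach only later rows make up. A row lasts 1/12 s, in which the tool goes at most 41.7 mm and 7.16 degrees, less where a joint would pass 70% of its speed; a pose out of reach is approached as far as the arm can. A call with a gripper value outside its range is refused whole. "hand" is the closure, from 0 (fully open) to 1 (shut), set as the call begins (left out, the last holds). The fingers move at their own pace and stop on an object; "newtons" is the grip in N (left out, the last holds). Time passes only in rows, so rows that repeat a pose let the fingers close. It gives the time, the measured TCP pose, the force and the opening at its end, in the units of the state.
- arm.get_state(): the state, without advancing time (a new reading comes with each control period).
- viewer.grab_frame(name): name is "side" or "top"; returns a dict with "img" (420x560x3 uint8, red, green, blue), "z_map" (420x560 float32, m along the optical axis (not along the pixel's ray), 0 where there is no reading), "fx", "fy", "cx", "cy" (pixels), "T" (4x4, takes a point from camera to world coordinates). Camera axes: x right, y up, looking along -z (the intrinsics and any distortion apply to the point x, -y, -z); pixel columns grow to the right and rows downward; lengths in m; the calibration is good to about 2 mm. A picture is of the moment at which its call begins.
- order.hand_in(): hands the job in, once; it reports no verdict.
Trained networks look in a picture, given as the dict that the camera call returned (one of the last four; its "shot" number tells which), for a name from the list of things; names that differ only in an ending like _2 or _b are one class to them, and where a whole thing is asked for, a point or a joint stands for the part that bears it (a point fixed in the world has none). Each returns a list of dicts, best first, with "conf" (0 to 1); they miss things now and then, are a little off and sometimes report something else, mostly with a low value. They report only what shows in the picture. A call takes as long as a camera call. They do not tell look-alikes from the thing itself.
- viewer.recognise(picture, query): "extent" ([left, top, width, height] in pixels, round what is visible of it).
- viewer.landmark_of(picture, query): "at" ([column, row] in pixels: a listed point, or the origin of a listed thing).
The state is a dict: "t": time; "qpos": joint angles; "joint_velocities": joint speeds; "joint_torque": joint torques, N m; "tool_pos": TCP position; "ee_rot": TCP orientation; "force": force on the tool from outside, world axes, zero at the start; "ft_torque": the same for the moment, N m; "gripper_width": opening from 0.0 (shut) to 1.0 (fully open).
Only numpy, scipy, OpenCV 4.12 (cv2) and the standard library are available. Lean on these libraries where they do the work, as an engineer would, in place of code of your own. Each camera call takes 0.05 s, during which the arm holds its last target.

## Task

The top tier of the aluminium organiser slides loose. Take the red-knobbed locating pin out of its wooden block, put it down through the round hole in the tier's front cover plate and, with its tip lightly on the rail underneath, slide pin and tier together to the left as seen from the robot (the organiser's +y side) until the tip drops into the hole hidden in that rail, then push the pin fully home and let go. Be gentle, never forcing the pin sideways or downwards with more than 30 N, and leave the other things on the console where they are.

Things in the scene. Friction and masses are not known exactly. Their poses are not given: they have to be found in the camera images.
- organiser: aluminium two-tier tray organiser, tiers 190 x 260 mm, 105 mm high, fixed. Origin: centre of its underside; +x from front to back, +y the way the top tier slides. The top tier's front cover plate is 30 mm wide, centre line at x = -0.120, top face 97 mm above the console. The tier tray's rim (to 105 mm) begins 20 mm behind that centre line
- rail (a point): middle of the fixed rail under the cover plate (on the organiser), at its top face, 81 mm above the console, 16 mm below the plate's top face. The rail runs along the organiser's y and has one round 12 mm through-hole on the plate's centre line, hidden by the plate, in a place that differs every time: it lines up with the plate's hole at some tier position between 20 and 54 mm
- tier (a joint): how far the top tier has slid to the organiser's +y, in m, 0 to 0.062; starts at 0 to 0.010. It stays where it is left and needs about 3 N to move. Cover plate and tier move together
- bush (a point): centre of the mouth of the round 12 mm through-hole in the 14 mm thick cover plate, at its top face; moves with the tier
- pin: steel locating pin, about 60 g, upright in its block: shank 10 mm thick, 36 mm long, its last 8 mm tapering to 5 mm; above it a flange 25 mm wide, 4 mm thick, and on that a red round knob 20 mm wide, 32 mm tall, to grip. Origin on the axis at the flange's underside, z up along the axis. Home = flange on the cover plate; with the tip on the rail the flange stands 20 mm above the plate
- pin_tip (a point): the tip of the pin, 36 mm below its origin
- holder: fixed brown wooden block 60 x 60 x 40 mm with a 13 mm blind hole, 38 mm deep, in the middle of its top, where the pin is parked with its flange on the top face (40 mm above the console); origin at the centre of the underside
- dish: terracotta key dish, 116 mm across, 28 mm high, origin under its centre; leave alone
- bird: white ceramic bird figurine, 82 mm high, origin under its centre; leave alone
- clip: blue plastic spring clip, 60 x 40 mm, 22 mm high; leave alone
- opener: flat chrome bottle opener, 125 mm long; leave alone
- candle: amber glass candle jar with a lid, 80 mm high; leave alone
Things that resemble listed ones, but are neither listed nor needed, are in the scene too. There is more than one size of the pin; the one meant has the size given above.

How it is judged:
On the way:
1. the pin stands in the cover plate's hole with its tip on the rail, not yet in the rail's hole (horizontal distance between pin_tip and bush below 0.004 m and z of pin_tip in the frame of organiser between 0.076 and 0.087 m), for 0.1 s.
At the end, for the whole second after the job is handed in: the pin stands upright (within 6 degrees) in the cover plate's hole and in the rail's hole below it, fully home: flange within 2.5 mm of the cover plate; released and at rest, tier locked (horizontal distance between pin_tip and bush below 0.004 m and z of pin_tip in the frame of organiser below 0.0635 m and angle between pin's own z axis and vertical below 0.1 rad and linear speed of pin below 0.02 m/s and value of joint tier above 0.015 m and x of pin in the frame of organiser between -0.128 and -0.112 m); the robot touches nothing.
It fails at once if the pin is forced against the organiser (plate or rail) with more than 30 N (contact force between pin and organiser above 30 N).
It fails at once if the dish, bird, clip, opener or candle is moved by more than 30 mm (distance of any of dish, bird, clip, opener, candle from where it was at the start of the episode above 0.03 m).
It fails at once if the bird is tipped over (angle between bird's own z axis and vertical above 0.5 rad).
It also fails if it takes over 67 s, if anything falls off the work surface, if the arm or the gripper's body presses on something with over 40 N, if the wrist force passes 120 N, or if a joint passes its speed limit or range.

## Working session

There is one attempt and no reset: what is moved stays moved. The work goes in short steps, Python scripts to look and compute and a tool call to move; the robot and the scene stay as the last step left them, time stands still between calls to the robot, and variables do not carry over. Pictures are saved under pics/ and viewed, and the job is handed in when it is done.

Besides the shell and the picture viewer there is one more tool, called after "Call:" as name([rows], argument=value, ...), one row to a line, values as JSON. apply_moves: Moves the arm, as the interface text tells. Its arguments: {"type":"object","properties":{"targets":{"type":"array","items":{"type":"array","items":{"type":"number"}}},"hand":{"type":"number"},"newtons":{"type":"number"}},"required":["targets"]}

```bash
ls; mkdir -p pics
cat > h.py <<'E'
import numpy as np, cv2
from rig import arm, viewer, order
def save(img,n): cv2.imwrite('pics/'+n+'.png',cv2.cvtColor(img,cv2.COLOR_RGB2BGR))
def px2w(f,u,v,z=None):
    # returns world point from depth, or by intersecting plane world z
    T=np.array(f['T']); d=np.array([(u-f['cx'])/f['fx'],-(v-f['cy'])/f['fy'],-1.])
    if z is None:
        dep=f['z_map'][int(round(v)),int(round(u))]; return T[:3,:3]@(d*dep)+T[:3,3]
    r=T[:3,:3]@d; return T[:3,3]+r*(z-T[2,3])/r[2]
def w2px(f,p):
    T=np.array(f['T']); q=T[:3,:3].T@(np.array(p)-T[:3,3]); return f['cx']+f['fx']*q[0]/-q[2], f['cy']-f['fy']*q[1]/-q[2]
def cloud(f):
    T=np.array(f['T']); H,W=f['z_map'].shape; u,v=np.meshgrid(np.arange(W),np.arange(H)); d=f['z_map']
    P=np.stack([(u-f['cx'])/f['fx']*d,-(v-f['cy'])/f['fy']*d,-d],-1)
    return P@T[:3,:3].T+T[:3,3]
E
python3 - <<'E'
from h import *
import pickle
s=arm.get_state(); print(s)
for n in ('side','top'):
    f=viewer.grab_frame(n); save(f['img'],n+'0'); print(n,[k for k in f], f['fx'],f['fy'],f['cx'],f['cy'],np.round(f['T'],3).tolist())
    for q in ('organiser','pin','holder','tier','bird','candle'):
        print(q,[(np.round(r['extent']).tolist(),round(r['conf'],2)) for r in viewer.recognise(f,q)][:4])
    for q in ('organiser','bush','pin','pin_tip','holder'):
        print(q,[(np.round(r['at'],1).tolist(),round(r['conf'],2)) for r in viewer.landmark_of(f,q)][:4])
    pickle.dump(f,open(n+'0.pkl','wb'))
E
```

```text
pics
{'t': 0.0, 'qpos': array([ 9.98700654e-01,  3.78064675e-01,  7.96122485e-02,  1.27440233e+00,
       -3.09657478e-06,  1.46050932e+00]), 'joint_velocities': array([ 1.73264728e-03,  1.96739127e-04,  5.42288583e-04, -3.87866972e-04,
       -9.81700285e-05,  1.13309882e-03]), 'joint_torque': array([-8.43698581e-04, -4.63603842e+01,  2.69874966e+01,  2.08126078e-02,
       -1.49423454e-05, -4.17900381e-06]), 'tool_pos': array([0.25578617, 0.51414531, 0.19235476]), 'ee_rot': array([-3.13954639e+00, -2.23479750e-04,  2.67978376e+00]), 'force': array([0.70014948, 0.38957897, 0.66539746]), 'ft_torque': array([-0.00374854, -0.00224606,  0.04657198]), 'gripper_width': 0.9983609501462276}
side ['img', 'z_map', 'fx', 'fy', 'cx', 'cy', 'T', 'shot'] 546.6325918582841 546.6325918582841 277.2631485587739 211.82788200677714 [[0.762, 0.392, -0.516, -0.107], [-0.648, 0.453, -0.612, -0.968], [-0.006, 0.801, 0.599, 0.875], [0.0, 0.0, 0.0, 1.0]]
organiser [([183.0, 120.0, 114.0, 93.0], 0.88)]
pin [([262.0, 256.0, 12.0, 35.0], 0.86), ([269.0, 211.0, 13.0, 34.0], 0.82)]
holder [([272.0, 248.0, 39.0, 3
[... 600 characters left out ...]
[[0.027, 0.998, -0.054, 0.498], [-0.999, 0.028, 0.03, -0.164], [0.031, 0.053, 0.998, 0.961], [0.0, 0.0, 0.0, 1.0]]
organiser [([64.0, 91.0, 152.0, 131.0], 0.85)]
pin [([265.0, 205.0, 18.0, 13.0], 0.73), ([321.0, 256.0, 15.0, 13.0], 0.6), ([313.0, 214.0, 12.0, 17.0], 0.54), ([260.0, 92.0, 31.0, 39.0], 0.33)]
holder [([300.0, 212.0, 32.0, 30.0], 0.81)]
tier [([60.0, 91.0, 147.0, 120.0], 0.79)]
bird [([313.0, 153.0, 31.0, 39.0], 0.69)]
candle [([260.0, 94.0, 30.0, 37.0], 0.79), ([313.0, 150.0, 31.0, 38.0], 0.61)]
organiser [([153.3, 153.6], 0.57)]
bush [([141.3, 200.8], 0.91)]
pin [([275.0, 209.1], 0.76), ([316.4, 220.7], 0.66), ([325.7, 265.1], 0.64)]
pin_tip []
holder [([314.3, 226.2], 0.72)]
```

Run:
```python
import cv2
for n,(x0,y0,x1,y1) in {'side0':(170,100,400,310),'top0':(50,80,380,290)}.items():
    i=cv2.imread(f'pics/{n}.png')[y0:y1,x0:x1]; s=min(800/i.shape[1],600/i.shape[0]); cv2.imwrite(f'pics/{n}c.png',cv2.resize(i,None,fx=s,fy=s,interpolation=cv2.INTER_CUBIC)); print(s)
```

```text
2.857142857142857
2.4242424242424243
```

View pics/side0.png

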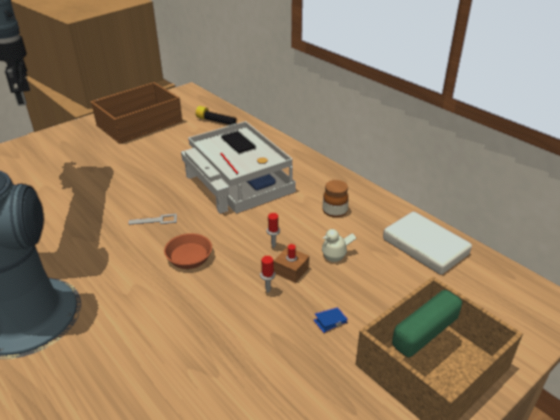

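View pics/top0.png

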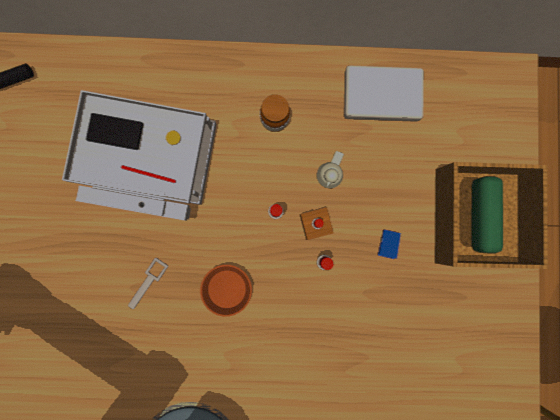

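View pics/side0c.png

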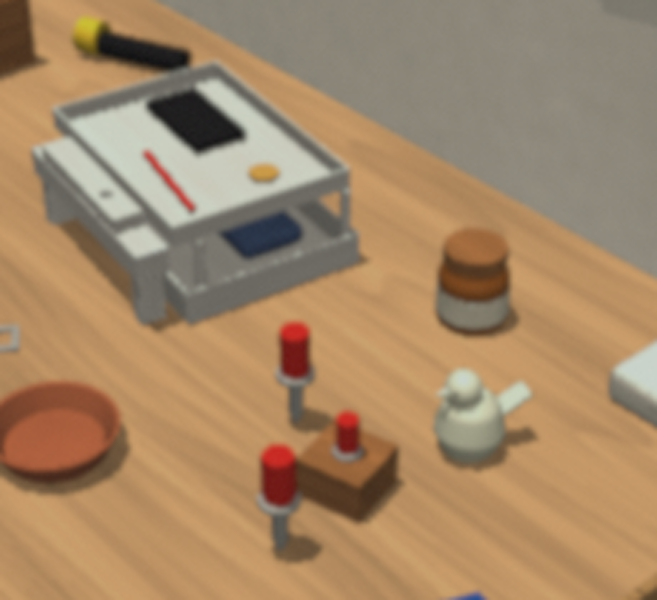

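View pics/top0c.png

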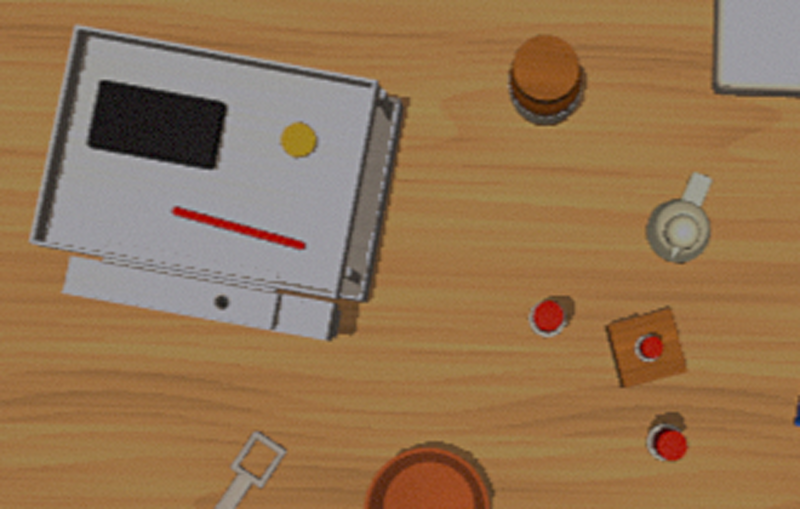

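Three red-knobbed pins show in the side view: a large one at (274,231), a large one at (268,275), and one in the wooden block at (291,252). I'll measure their knob sizes and the poses.

Run:
```python
from h import *
import pickle
F={n:pickle.load(open(n+'0.pkl','rb')) for n in('side','top')}
for n,f in F.items():
    P=cloud(f); im=f['img'].astype(int); red=(im[...,0]>110)&(im[...,1]<60)&(im[...,2]<60)
    k,l,st,c=cv2.connectedComponentsWithStats(red.astype(np.uint8))
    for i in range(1,k):
        if st[i][4]<15: continue
        p=P[(l==i)&(f['z_map']>0)]
        print(n,c[i].round(1),st[i].tolist(),'zmin/max',np.percentile(p[:,2],[3,97]).round(3),'top xy',np.median(p[p[:,2]>p[:,2].max()-.006],0).round(4))
# organiser top-plane fits from top view
f=F['top'];P=cloud(f)
print('bush top',px2w(f,141.3,200.8,.097),'side',px2w(F['side'],206.7,164.5,.097))
print('pin org top',px2w(f,316.4,220.7,.040),'side',px2w(F['side'],289.5,258.2,.040))
print('holder',px2w(f,314.3,226.2,0),px2w(F['side'],288,270.7,0))
for r in range(196,216,3): print(r,[round(float(P[r,u,2]),3) for u in range(74,200,9)])
# plate mask
m=(P[...,2]>.091)&(P[...,2]<.103);m[:, :60]=0;m[:,230:]=0;m[:180]=0;m[225:]=0
for nm,c in(('holder',(P[...,2]>.033)&(P[...,2]<.047)),):
    q=P[c]; s=(np.abs(q[:,0]-px2w(f,316,224,.04)[0])<.06)&(np.abs(q[:,1]-px2w(f,316,224,.04)[1])<.06); print(nm,q[s].mean(0),cv2.minAreaRect(q[s][:,:2].astype(np.float32)))
g=f['img']; 
def crop(f,x0,y0,x1,y1,n):
    i=f['img'][y0:y1,x0:x1]; s=min(800/i.shape[1],600/i.shape[0]); save(cv2.resize(i,None,fx=s,fy=s,interpolation=cv2.INTER_CUBIC),n);print(n,s)
crop(F['side'],250,205,320,295,'pins_side'); crop(f,70,175,200,225,'plate')
```

```text
side [272.6 221.9] [269, 214, 9, 18, 131] zmin/max [0.061 0.1  ] top xy [ 0.5442 -0.1814  0.099 ]
side [290.7 250.9] [288, 245, 7, 13, 74] zmin/max [0.05  0.078] top xy [ 0.5202 -0.2716  0.0756]
side [266.5 265.7] [262, 257, 12, 20, 164] zmin/max [0.059 0.1  ] top xy [ 0.4353 -0.2903  0.0979]
top [148.2 173.7] [122, 166, 54, 17, 167] zmin/max [0.089 0.095] top xy [0.6148 0.0836 0.092 ]
top [275.7 209.8] [270, 204, 12, 13, 117] zmin/max [0.094 0.1  ] top xy [ 0.5473 -0.18    0.0965]
top [318.9 222.8] [315, 219, 9, 9, 64] zmin/max [0.039 0.078] top xy [ 0.5234 -0.2712  0.0749]
top [326.7 263.4] [321, 258, 13, 12, 119] zmin/max [0.094 0.099] top xy [ 0.4387 -0.2884  0.0966]
bush top [0.55842045 0.09756339 0.097     ] side [0.55787085 0.11313621 0.097     ]
pin org top [ 0.52943087 -0.27144098  0.04      ] side [ 0.51909947 -0.26820175  0.04      ]
holder [ 0.51794343 -0.27150137  0.        ] [ 5.17474376e-01 -2.65198027e-01 -1.11022302e-16]
196 [-0.001, 0.077, 0.094, 0.093, 0.095, 0.095, 0.092, 0.084, 0.085, 0.104, 0.083, 0.084, 0.084, 0.006]
199 [0.0, 0.08, 0.096, 0.092, 0.096, 0.096, 0.095, 0.094, 0.098, 0.086, -0.002, 0.101, 0.086, 0.004]
202 [-0.001, -0.003, 0.096, 0.097, 0.094, 0.097, 0.094, 0.094, 0.095, 0.096, 0.092, 0.084, -0.001, 0.036]
205 [0.001, -0.003, 0.0, 0.078, 0.097, 0.095, 0.093, 0.096, 0.097, 0.095, 0.086, 0.081, 0.08, -0.003]
208 [-0.003, -0.003, -0.0, -0.002, -0.004, 0.082, 0.095, 0.097, 0.096, 0.094, 0.083, 0.079, 0.081, -0.0]
211 [-0.001, -0.003, -0.001, -0.002, -0.001, -0.003, 0.0, 0.082, 0.096, 0.096, 0.082, 0.082, 0.08, -0.002]
214 [-0.001, -0.004, -0.0, -0.0, -0.003, -0.002, -0.003, -0.001, -0.003, 0.096, 0.078, 0.078, 0.08, -0.001]
holder [ 0.52375421 -0.27127724  0.03893376] ((0.5239145755767822, -0.2718764841556549), (0.05980877950787544, 0.060656554996967316), 15.787819862365723)
pins_side 6.666666666666667
plate 6.153846153846154
```

View pics/pins_side.png

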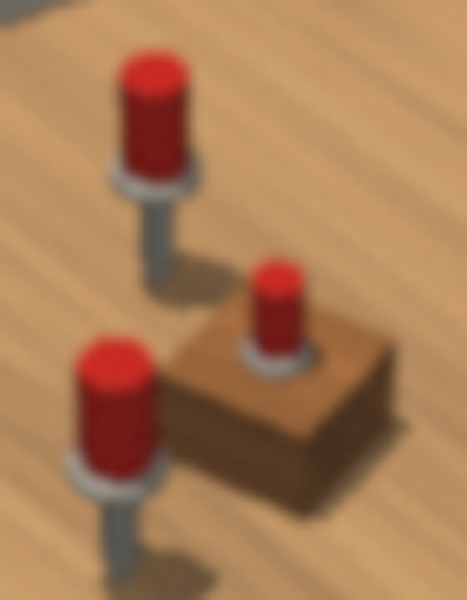

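View pics/plate.png

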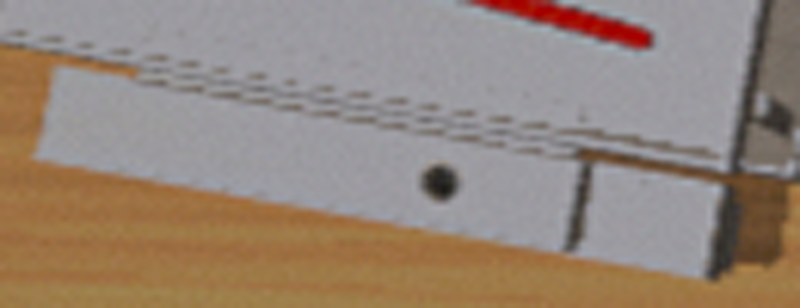

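Pin choice: the block pin at side (291,252) has its knob top at about 76 mm, which matches 40+4+32, and the flange sits on the block. The free-standing pins at (274,231) and (268,275) have clearly bigger knobs (12 px against 9 px) and longer shanks, so they are decoys. The networks' bush point (row 200.8) disagrees with the hole in the crop (about 140.9, 204.2), so I'll refine it from the pixels.

Run:
```python
from h import *
import pickle
F={n:pickle.load(open(n+'0.pkl','rb')) for n in('side','top')}
def darkc(f,u,v,r=5):
    g=f['img'].sum(2).astype(float); w=g[v-r:v+r+1,u-r:u+r+1]; b=np.median(w); m=np.clip(b*.9-w,0,None)
    yy,xx=np.mgrid[v-r:v+r+1,u-r:u+r+1]; return (xx*m).sum()/m.sum(),(yy*m).sum()/m.sum(),w.astype(int)
for n,u,v in(('top',141,204),('side',207,168)):
    a,b,w=darkc(F[n],u,v,3); print(n,a,b,px2w(F[n],a,b,.097),px2w(F[n],a,b,.093)); 
# bird/candle etc not needed. knob tops
def redc(f,z,guess):
    im=f['img'].astype(int);u,v=w2px(f,guess);u,v=int(u),int(v);print(u,v);return
im=F['side']['img'].astype(int)
print(im[243:260,284:298,0]); im2=F['top']['img'].astype(int); print(im2[216:228,311:325,0]);print(im2[216:228,311:325,1])
f=F['top']
P=[px2w(f,70-.4+x/6.154,175-.4+y/6.154,.097)[:2] for x,y in((36,158),(565,248))]
d=P[0]-P[1]; print('front edge',P,np.degrees(np.arctan2(d[1],d[0])),np.linalg.norm(d))
P=[px2w(f,50-.3+x/2.424,80-.3+y/2.424,.105)[:2] for x,y in((32,243),(78,28),(378,82))]
for d in(P[1]-P[0],P[1]-P[2]): print('tray',np.degrees(np.arctan2(d[1],d[0])),np.linalg.norm(d))
```

```text
top 141.0785077162679 204.2318419934872 [0.55133216 0.0977003  0.097     ] [0.55157917 0.09891475 0.093     ]
side 206.45803056877978 167.64445001252818 [0.54835329 0.10041638 0.097     ] [0.55172334 0.10591337 0.093     ]
[[181 186 187 188 187 188 189 188 187 186 186 187 190 193]
 [162 176 183 187 191 194 195 195 195 194 190 187 186 188]
 [136 153 170 181 194 198 199 200 200 199 196 188 182 183]
 [118 133 151 170 190 199 201 201 201 200 196 185 176 178]
 [116 126 139 156 178 192 198 199 199 195 187 174 170 176]
 [123 133 140 144 154 171 182 186 185 178 167 157 163 177]
 [137 147 147 137 131 140 152 157 154 148 138 138 156 174]
 [150 156 151 135 120 119 124 127 126 121 117 126 148 167]
 [161 160 153 136 118 112 114 116 115 113 110 120 141 157]
 [166 165 156 136 117 111 113 115 114 112 110 119 138 152]
 [167 166 157 138 118 112 113 114 114 111 110 119 139 151]
 [161 163 153 134 115 112 113 114 115 111 109 118 137 153]
 [158 158 150 131 114 112 113 114 113 110 107 110 128 147]
 [158 156 151 137 119 111 114 113 113 110 105 104 112 131]
 [157 155 150 142 128 117 114 116 113 111 105 101 1
[... 1044 characters left out ...]
29  18  19  34  49  83  94]
 [ 83  90 125 109  47  24  17  27  23  21  19  39  84  95]
 [ 92 120 109  57  28  27  28  33  20  30   6  25  72  82]
 [ 98 136 102  25   8  26  36  26  30  32  29  22  46  73]
 [ 87 110  81  11  18  31  34  34  27  27  29  20  57  76]
 [ 85 135 107  29  13  34  40  26  29  19  32  28  57  80]
 [ 85 135 118  61  20  29  26  18  32  28  26  36  73  85]
 [ 84 103 120  91  43  15  26  30  26  40  34  52  83  84]
 [ 83  88 112 134 106  69  50  49  47  72  74  80  87  84]]
front edge [array([0.55559363, 0.23111806]), array([0.53054719, 0.05531393])] 81.89175719176441 0.17757932568667747
tray -8.78000254856573 0.18676694699947136
tray 81.6624532905014 0.2577434809689927
```

```bash
cat >> h.py <<'E'
def delta(target,yaw_deg=None):
    s=arm.get_state(); r,p,y=s['ee_rot']
    from scipy.spatial.transform import Rotation as Ro
    R=Ro.from_euler('xyz',s['ee_rot']).as_matrix()
    d=R.T@(np.array(target)-s['tool_pos'])*100
    out=d.round(2).tolist()
    if yaw_deg is not None:
        a=(yaw_deg-np.degrees(y)+180)%360-180; out.append(round(-a,1))
    print('t',round(s['t'],2),'pos',s['tool_pos'].round(4),'rpy',np.degrees(s['ee_rot']).round(1),'F',s['force'].round(1),'w',round(s['gripper_width'],3),'delta cm',out)
E
python3 - <<'E'
from h import *
import pickle
F={n:pickle.load(open(n+'0.pkl','rb')) for n in('side','top')}
print(px2w(F['top'],318.9,222.7,.076),px2w(F['side'],291.6,245.8,.076))
print('side at 44 base of knob?',px2w(F['side'],291.2,258,.044))
delta([.521,-.271,.19],171.7)
E
```

```text
[ 0.52408799 -0.27269599  0.076     ] [ 0.52339869 -0.27007327  0.076     ]
side at 44 base of knob? [ 0.51948665 -0.27357523  0.044     ]
t 1.2 pos [0.2562 0.5148 0.1933] rpy [180.    0.  153.5] F [-0.1 -0.4  1. ] w 0.995 delta cm [-58.72, -58.55, 0.33, np.float64(-18.2)]
```

Call:
apply_moves([
  [-2.5,-2.5,0,-2.5],
  [-5,-5,0,-5],
  [-8,-8,0,-7.5],
  [-11,-11,0,-10],
  [-14,-14,0,-12.5],
  [-17,-17,0,-15],
  [-20,-20,0,-18],
  [-23,-23,0,-18.2],
], hand=0.45, newtons=40)

```text
t: 1.87
tool_pos: [0.3584, 0.209, 0.1935]
ee_rot: [3.141, 0.001, 3.0]
force: [0.2, 0.3, -0.8]
gripper_width: 0.553
```

```bash
python3 -c "
from h import *
delta([.5235,-.2715,.17],171.7)"
```

```text
t 1.87 pos [0.3584 0.209  0.1935] rpy [180.    0.  171.9] F [ 0.2  0.3 -0.8] w 0.553 delta cm [-23.13, -45.24, 2.35, np.float64(0.2)]
```

Call:
apply_moves([
  [-1.8,-3.6,0,0],
  [-3.6,-7.2,0,0],
  [-5.4,-10.8,0,0],
  [-7.3,-14.4,0,0],
  [-9.1,-18,0,0],
  [-11,-21.6,0,0],
  [-13,-25,0,0],
  [-15,-29,0,0],
])

```text
t: 2.53
tool_pos: [0.4655, -0.0983, 0.1938]
ee_rot: [3.141, 0.002, 3.0]
force: [0.9, 0.5, 0.4]
gripper_width: 0.552
```

```bash
python3 -c "
from h import *
delta([.5235,-.2715,.12],171.7)"
```

```text
t 2.53 pos [ 0.4655 -0.0983  0.1938] rpy [1.800e+02 1.000e-01 1.719e+02] F [0.9 0.5 0.4] w 0.552 delta cm [-8.18, -16.33, 7.38, np.float64(0.2)]
```

Call:
apply_moves([
  [-1.8,-3.6,0,0],
  [-3.6,-7.2,0,0],
  [-5.4,-10.8,0.5,0.2],
  [-7,-14,2,0.2],
  [-8.2,-16.3,4,0.2],
  [-8.2,-16.3,6,0.2],
  [-8.2,-16.3,7,0.2],
  [-8.2,-16.3,7,0.2],
])

```text
t: 3.2
tool_pos: [0.5216, -0.2699, 0.1209]
ee_rot: [3.138, -0.004, 2.996]
force: [-1.3, 1.9, 0.0]
gripper_width: 0.55
```

```bash
cat > look.py <<'E'
from h import *
import sys
def look(tag,boxes):
    out={}
    for n,(x0,y0,x1,y1) in boxes.items():
        f=viewer.grab_frame(n); out[n]=f
        i=f['img'][y0:y1,x0:x1]; s=min(780/len(boxes)/i.shape[1],560/i.shape[0]); 
        save(cv2.resize(i,None,fx=s,fy=s,interpolation=cv2.INTER_CUBIC),tag+'_'+n); print(n,'scale',round(s,3),'origin',x0,y0)
    return out
E
python3 -c "
from look import *
look('grasp',{'side':(240,160,340,300),'top':(270,180,370,280)})
delta([.5235,-.2715,.049],171.7)"
```

```text
side scale 3.9 origin 240 160
top scale 3.9 origin 270 180
t 3.3 pos [ 0.5233 -0.2703  0.1241] rpy [1.799e+02 1.000e-01 1.717e+02] F [ 0.  -0.2  0.3] w 0.549 delta cm [-0.02, -0.13, 7.51, np.float64(0.0)]
```

View pics/grasp_side.png

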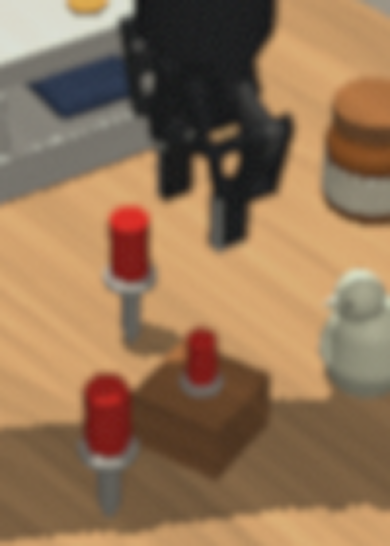

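View pics/grasp_top.png

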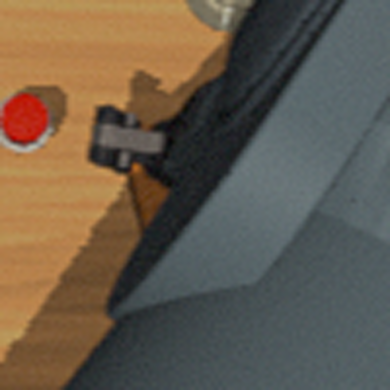

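The side crop shows the fingers (crop 180,190 and 228,240) straddling the block pin's axis (crop 200,350), with the decoys clear of them. Descending.

Call:
apply_moves([
  [0,-0.1,1.5,0],
  [0,-0.1,3,0],
  [0,-0.1,4.5,0],
  [0,-0.1,5.7,0],
  [0,-0.1,6.6,0],
  [0,-0.1,7.2,0],
  [0,-0.1,7.5,0],
  [0,-0.1,7.5,0],
])

```text
t: 3.97
tool_pos: [0.5234, -0.2709, 0.0494]
ee_rot: [3.14, 0.001, 2.998]
force: [0.3, 0.1, -1.4]
gripper_width: 0.551
```

```bash
python3 -c "
from look import *
look('grasp2',{'side':(240,160,340,300)})
delta([.5235,-.2715,.049],171.7)"
```

```text
side scale 4.0 origin 240 160
t 4.02 pos [ 0.5236 -0.2712  0.0498] rpy [1.799e+02 1.000e-01 1.717e+02] F [-0.2 -0.4 -0.4] w 0.551 delta cm [0.01, -0.04, 0.08, np.float64(0.0)]
```

View pics/grasp2_side.png

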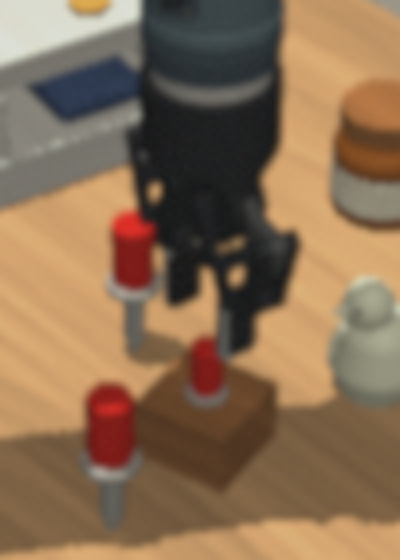

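```bash
python3 -c "
from look import *
f=viewer.grab_frame('side')
def c(p): u,v=w2px(f,p); return round((u-240)*4),round((v-160)*4)
s=arm.get_state(); p=s['tool_pos']; jy=np.array([np.cos(np.radians(81.7)),np.sin(np.radians(81.7)),0])
for dz in(0,.008): print(dz,c(p+[0,0,dz]),[c(p+[0,0,dz]+k*jy) for k in(-.0235,.0235)])
print('knob',c([.5235,-.2715,.076]),c([.5235,-.2715,.044]))
P=cloud(f)
for u,v in((298,246),(297,243),(284,232),(285,229),(292,250),(292,247)): print(u,v,P[v,u].round(4))
"
```

```text
0 (208, 379) [(231, 402), (186, 356)]
0.008 (208, 368) [(231, 391), (186, 346)]
knob (208, 344) (208, 387)
298 246 [ 0.5118 -0.3037  0.1035]
297 243 [ 0.5122 -0.2999  0.1094]
284 232 [ 0.5197 -0.2482  0.1045]
285 229 [ 0.5241 -0.2465  0.1098]
292 250 [ 0.5201 -0.2753  0.0688]
292 247 [ 0.5223 -0.2727  0.0748]
```

```bash
python3 -c "
from look import *
f=look('g3',{'side':(240,160,340,300)})['side']
P=cloud(f); m=(f['img'].max(2)<75)&(P[...,2]>.03)&(np.hypot(P[...,0]-.5235,P[...,1]+.2715)<.06)
q=P[m]; print(len(q),np.percentile(q[:,2],[0,1,5,20]).round(4))
for lo,hi in((.04,.08),(.08,.1),(.1,.12)):
    k=q[(q[:,2]>lo)&(q[:,2]<hi)]; print(lo,len(k), k.mean(0) if len(k) else '')
delta([.5235,-.2715,.049],171.7)"
```

```text
side scale 4.0 origin 240 160
6532 [0.0945 0.1122 0.1572 0.2536]
0.04 0 
0.08 11 [ 0.52385475 -0.25201744  0.097406  ]
0.1 92 [ 0.52034475 -0.27233046  0.11019956]
t 4.12 pos [ 0.5239 -0.2715  0.05  ] rpy [1.800e+02 1.000e-01 1.717e+02] F [0.6 0.7 0.3] w 0.555 delta cm [0.04, -0.01, 0.1, np.float64(0.0)]
```

View pics/g3_side.png

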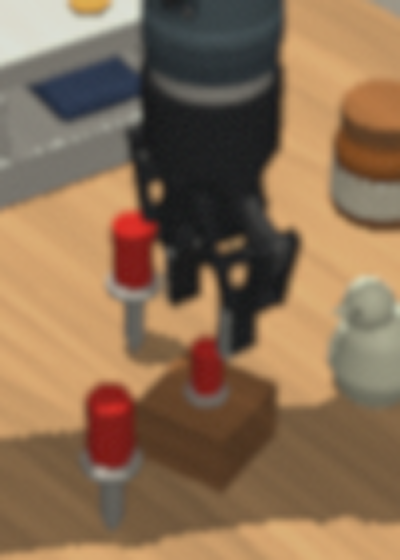

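The picture and the state disagree. The tip of the right finger shows at crop (235,352), and depth puts the fingertips at about z 0.095, while the state says the TCP is at 0.050. Lateral position agrees. I'll trust the pictures, lower in small steps and watch the force.

Call:
apply_moves([
  [0,0,0.5,0],
  [0,0,1,0],
  [0,0,1.5,0],
  [0,0,2,0],
  [0,0,2,0],
])

```text
t: 4.53
tool_pos: [0.5229, -0.2708, 0.0284]
ee_rot: [3.14, 0.0, 2.997]
force: [-0.3, -0.2, -0.9]
gripper_width: 0.551
```

```bash
python3 -c "
from look import *
f=look('g4',{'side':(240,160,340,300)})['side']
P=cloud(f); m=(f['img'].max(2)<75)&(P[...,2]>.03)&(np.hypot(P[...,0]-.5235,P[...,1]+.2715)<.06)
q=P[m]; print(len(q),np.percentile(q[:,2],[0,1,5,20]).round(4))
delta([.5235,-.2715,.049],171.7)"
```

```text
side scale 4.0 origin 240 160
6252 [0.0714 0.0893 0.1337 0.2309]
t 4.58 pos [ 0.5231 -0.271   0.029 ] rpy [179.9   0.  171.7] F [-0.3  0.3 -0.4] w 0.55 delta cm [-0.05, -0.04, -2.0, np.float64(0.0)]
```

View pics/g4_side.png

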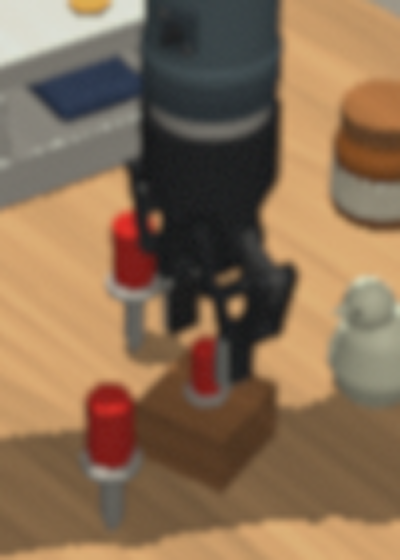

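Now the right fingertip is at crop (238,375), about z 0.072, still with no contact. The reported z is therefore about 43 mm too low. Going 1.6 cm further puts the tips a little above the flange.

Call:
apply_moves([
  [-0.05,0,0.5,0],
  [-0.05,-0.05,1,0],
  [-0.05,-0.05,1.4,0],
  [-0.05,-0.05,1.6,0],
  [-0.05,-0.05,1.6,0],
])

```text
t: 5.0
tool_pos: [0.523, -0.2711, 0.0122]
ee_rot: [3.139, -0.001, 2.997]
force: [0.7, 0.1, -0.1]
gripper_width: 0.553
```

```bash
python3 -c "
from look import *
f=look('g5',{'side':(240,160,340,300)})['side']
P=cloud(f); m=(f['img'].max(2)<75)&(P[...,2]>.03)&(np.hypot(P[...,0]-.5235,P[...,1]+.2715)<.06)
q=P[m]; print(len(q),np.percentile(q[:,2],[0,1,5,20]).round(4))
delta([.5235,-.2715,.049],171.7)"
```

```text
side scale 4.0 origin 240 160
5988 [0.0399 0.0715 0.1147 0.2134]
t 5.05 pos [ 0.5232 -0.2713  0.0126] rpy [179.9  -0.  171.7] F [ 0.1  0.3 -0.9] w 0.548 delta cm [-0.03, -0.01, -3.64, np.float64(0.0)]
```

View pics/g5_side.png

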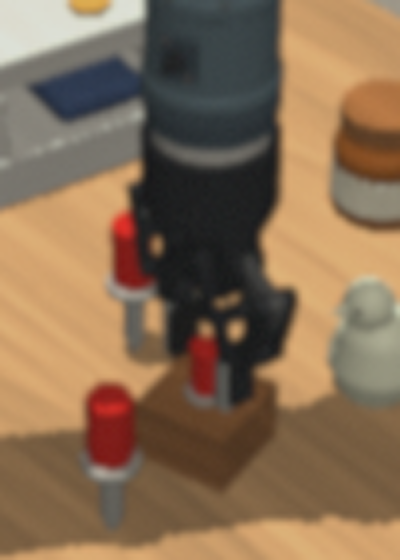

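Call:
apply_moves([
  [0,0,-0.4,0],
  [0,0,-0.4,0],
  [0,0,-0.4,0],
  [0,0,-0.4,0],
  [0,0,-0.4,0],
  [0,0,-0.4,0],
], hand=1.0, newtons=40)

```text
t: 5.55
tool_pos: [0.5239, -0.2717, 0.0175]
ee_rot: [3.14, 0.001, 2.997]
force: [-1.2, 0.9, 6.9]
gripper_width: 0.213
```

```bash
python3 -c "
from look import *
f=look('g6',{'side':(240,160,340,300)})['side']
delta([.5235,-.2715,.12],171.7)"
```

```text
side scale 4.0 origin 240 160
t 5.6 pos [ 0.5239 -0.2717  0.0175] rpy [1.799e+02 1.000e-01 1.717e+02] F [-1.3  0.7  5.4] w 0.216 delta cm [0.03, 0.03, -10.25, np.float64(0.0)]
```

View pics/g6_side.png

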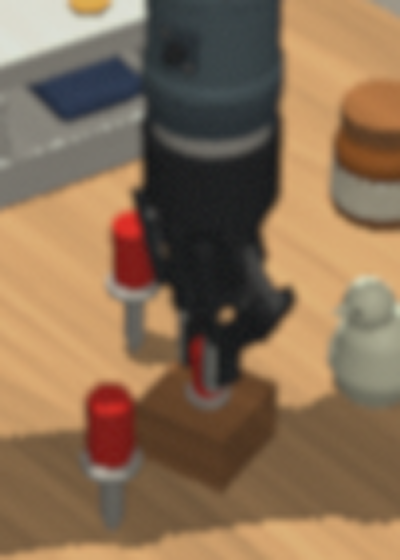

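Call:
apply_moves([
  [0,0,-0.5,0],
  [0,0,-1.5,0],
  [0,0,-3,0],
  [0,0,-5,0],
  [0,0,-7.5,0],
  [0,0,-10,0],
  [0,0,-12.5,0],
  [0,0,-13,0],
])

```text
t: 6.27
tool_pos: [0.526, -0.2734, 0.1529]
ee_rot: [-3.14, 0.008, 2.997]
force: [0.8, -0.7, 1.4]
gripper_width: 0.217
```

```bash
python3 -c "
from look import *
f=look('g7',{'side':(240,130,340,270)})['side']
delta([.550,.085,.15],171.7)"
```

```text
side scale 4.0 origin 240 130
t 6.32 pos [ 0.5259 -0.2733  0.1518] rpy [-179.9    0.4  171.7] F [ 0.2 -0.1 -0.2] w 0.217 delta cm [2.78, 35.81, 0.1, np.float64(0.0)]
```

View pics/g7_side.png

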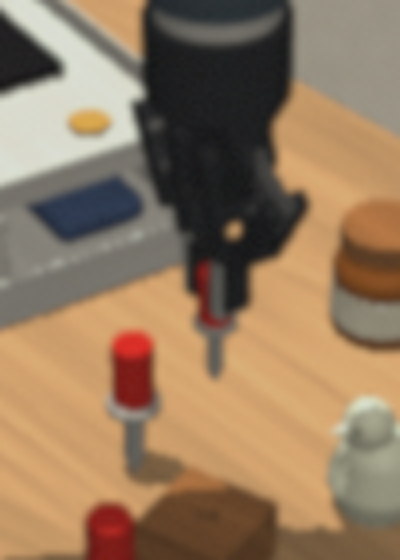

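The pin is out of the block; its tip is at crop (215,378). Moving to hover over the plate hole.

Call:
apply_moves([
  [0.3,3,0,0],
  [0.6,7,0,0],
  [0.9,11,0,0],
  [1.2,15,0,0],
  [1.5,19,0,0],
  [1.8,23,0,0],
  [2.1,27,0,0],
  [2.4,30.5,0,0],
])

```text
t: 6.98
tool_pos: [0.5448, 0.0345, 0.1497]
ee_rot: [-3.14, 0.005, 2.998]
force: [1.0, -0.2, -0.6]
gripper_width: 0.215
```

```bash
python3 -c "
from look import *
delta([.550,.099,.15],171.7)"
```

```text
t 6.98 pos [0.5448 0.0345 0.1497] rpy [-179.9    0.3  171.8] F [ 1.  -0.2 -0.6] w 0.215 delta cm [0.41, 6.46, -0.05, np.float64(0.1)]
```

Call:
apply_moves([
  [0.2,2,0,0.1],
  [0.3,4,0,0.1],
  [0.4,5.5,0.5,0.1],
  [0.4,6.4,1,0.1],
  [0.4,6.4,1,0.1],
  [0.4,6.4,1,0.1],
])

```text
t: 7.48
tool_pos: [0.5491, 0.098, 0.1383]
ee_rot: [-3.139, 0.003, 2.997]
force: [0.6, -0.5, -1.5]
gripper_width: 0.219
```

```bash
python3 -c "
from look import *
F=look('p1',{'side':(160,90,290,220),'top':(70,120,230,240)})
delta([.550,.099,.15],171.7)
for n,f in F.items():
    for q in('pin_tip','pin','bush'): print(n,q,[(np.round(r['at'],1).tolist(),round(r['conf'],2)) for r in viewer.landmark_of(f,q)][:4])
"
```

```text
side scale 3.0 origin 160 90
top scale 2.438 origin 70 120
t 7.58 pos [0.5498 0.0973 0.1392] rpy [-179.9    0.3  171.6] F [ 0.3  0.4 -1.4] w 0.218 delta cm [0.0, 0.16, -1.08, np.float64(-0.1)]
side pin_tip [([274.2, 247.9], 0.71), ([204.3, 161.1], 0.48)]
side pin [([266.7, 275.9], 0.67), ([206.0, 145.2], 0.65)]
side bush [([206.9, 165.9], 0.75)]
top pin_tip []
top pin [([273.2, 210.3], 0.67), ([324.9, 262.3], 0.6), ([385.0, 243.8], 0.52), ([140.0, 204.8], 0.27)]
top bush [([141.2, 204.6], 0.86), ([130.0, 201.2], 0.69)]
```

View pics/p1_side.png

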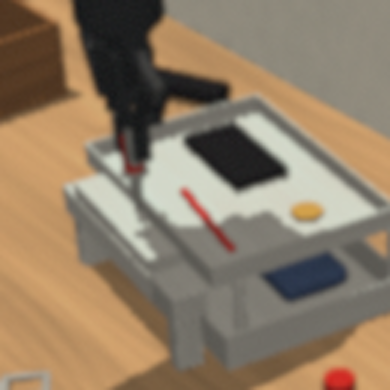

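View pics/p1_top.png

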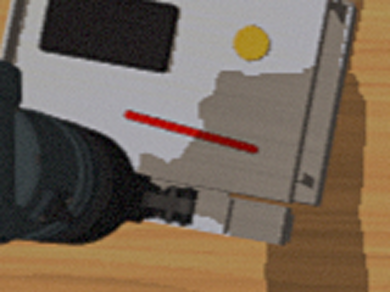

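```bash
cat > zoom.py <<'E'
from look import *
def z(tag,pt=(207,158),r=22):
    f=viewer.grab_frame('side'); i=f['img'][pt[1]-r:pt[1]+r,pt[0]-r:pt[0]+r]; s=600/(2*r)
    save(cv2.resize(i,(600,600),interpolation=cv2.INTER_CUBIC),tag); print('scale',s,'orig',pt[0]-r,pt[1]-r); return f
E
python3 -c "
from zoom import *
f=z('z1'); p=arm.get_state()['tool_pos']
for dz in (.0225,-.0135): u,v=w2px(f,p+[0,0,dz]); print(u,v,(u-185)*600/44,(v-136)*600/44)
print((np.array([206.46,167.64])-[185,136])*600/44)
"
```

```text
scale 13.636363636363637 orig 185 136
205.51360566880078 146.41422260431926 279.7309863927379 142.0121264225354
206.6691278344393 158.33514749068195 295.4881068332633 304.5701930547538
[292.63636364 431.45454545]
```

View pics/z1.png

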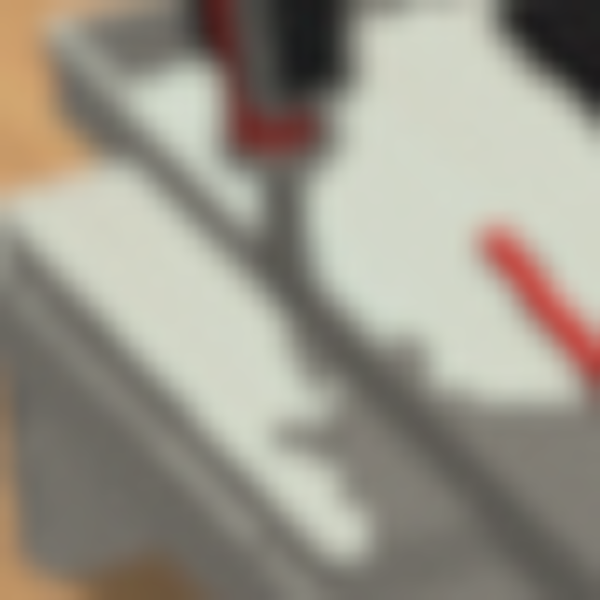

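Call:
apply_moves([
  [0,0.1,0.5,0],
  [-0.05,0.18,1,0],
  [-0.05,0.18,1.5,0],
  [-0.05,0.18,1.9,0],
  [-0.05,0.18,2,0],
  [-0.05,0.18,2,0],
])

```text
t: 8.43
tool_pos: [0.5505, 0.0996, 0.119]
ee_rot: [-3.14, 0.004, 2.996]
force: [-0.1, 0.1, -0.1]
gripper_width: 0.216
```

```bash
python3 -c "
from zoom import *
f=z('z2',(207,162)); p=arm.get_state()['tool_pos']
delta([.5505,.099,.119],171.7)
s=600/44
for dz in (.0225,-.0135): u,v=w2px(f,p+[0,0,dz]); print((u+.5-185)*s,(v+.5-140)*s)
print((np.array([206.7,167.64])+.5-[185,140])*s)
"
```

```text
scale 13.636363636363637 orig 185 140
t 8.48 pos [0.5508 0.0996 0.1194] rpy [-179.9    0.3  171.6] F [ 0.5 -0.5 -0.3] w 0.217 delta cm [0.02, -0.06, 0.04, np.float64(-0.1)]
293.0499376264048 182.42417859896847
308.56458031112544 342.1682612138253
[302.72727273 383.72727273]
```

View pics/z2.png

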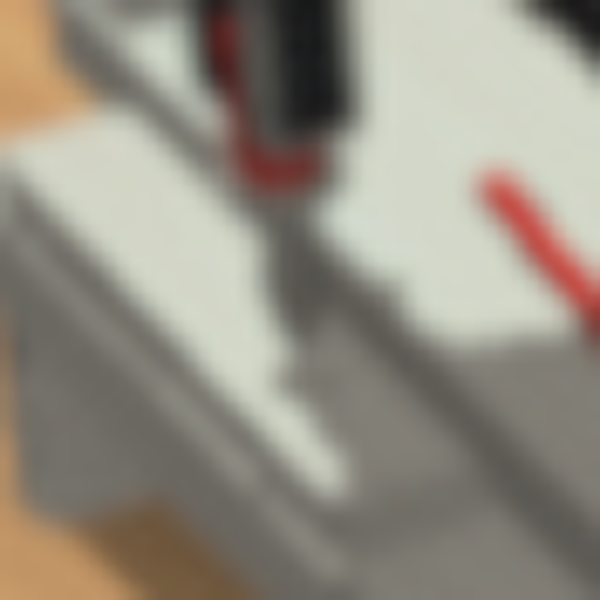

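Call:
apply_moves([
  [0,-0.05,0.2,0],
  [0,-0.05,0.4,0],
  [0,-0.05,0.6,0],
  [0,-0.05,0.8,0],
  [0,-0.05,1.0,0],
  [0,-0.05,1.1,0],
])

```text
t: 8.98
tool_pos: [0.5506, 0.099, 0.108]
ee_rot: [-3.14, 0.005, 2.995]
force: [-0.3, -0.0, 0.0]
gripper_width: 0.218
```

Call:
apply_moves([
  [0,0,0.1,0],
  [0,0,0.2,0],
  [0,0,0.3,0],
  [0,0,0.4,0],
  [0,0,0.5,0],
])

```text
t: 9.4
tool_pos: [0.5509, 0.0992, 0.1031]
ee_rot: [-3.14, 0.005, 2.996]
force: [-0.2, 0.5, 0.8]
gripper_width: 0.21
```

```bash
python3 -c "
from zoom import *
f=z('z3',(207,162)); p=arm.get_state()['tool_pos']
delta([.5505,.099,.119],171.7);print(arm.get_state()['ft_torque'])
"
```

```text
scale 13.636363636363637 orig 185 140
t 9.45 pos [0.5509 0.0993 0.103 ] rpy [-179.9    0.3  171.6] F [ 0.4  1.4 -0.6] w 0.214 delta cm [0.03, -0.03, -1.6, np.float64(-0.1)]
[ 0.17574981 -0.07994786 -0.03943259]
```

View pics/z3.png

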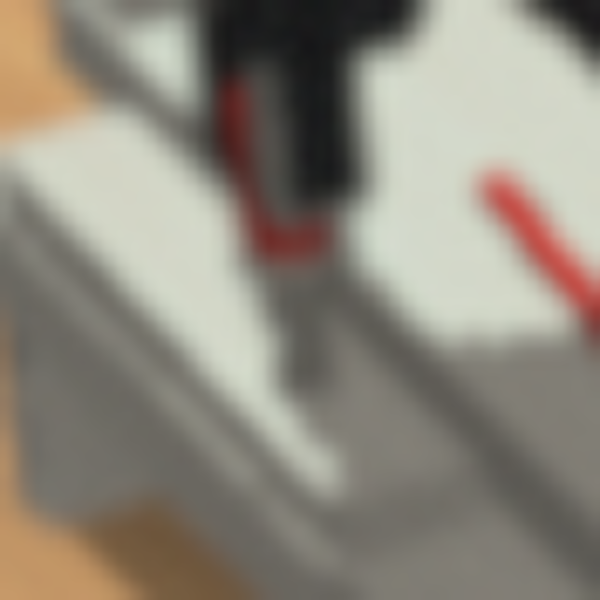

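The shank now runs into the plate at crop (303,385), where the hole was. No resistance so far. Continuing down.

Call:
apply_moves([
  [0,0,0.1,0],
  [0,0,0.2,0],
  [0,0,0.3,0],
  [0,0,0.4,0],
  [0,0,0.5,0],
  [0,0,0.6,0],
])

```text
t: 9.95
tool_pos: [0.5511, 0.0995, 0.097]
ee_rot: [-3.141, 0.005, 2.996]
force: [0.4, 0.8, 0.1]
gripper_width: 0.217
```

```bash
python3 -c "
from h import *
delta([.5505,.099,.0945],171.7);print(arm.get_state()['ft_torque'])
"
```

```text
t 9.95 pos [0.5511 0.0995 0.097 ] rpy [-180.     0.3  171.6] F [0.4 0.8 0.1] w 0.217 delta cm [0.05, -0.06, 0.25, np.float64(-0.1)]
[ 0.41036572 -0.15079002  0.02191335]
```

Call:
apply_moves([
  [0,0,0.05,0],
  [0,0,0.1,0],
  [0,0,0.15,0],
  [0,0,0.2,0],
])

```text
t: 10.28
tool_pos: [0.5511, 0.0995, 0.095]
ee_rot: [-3.141, 0.005, 2.996]
force: [0.5, 1.3, 0.1]
gripper_width: 0.218
```

```bash
python3 -c "
from h import *
delta([.5505,.099,.0945],171.7);print(arm.get_state()['ft_torque'])
"
```

```text
t 10.28 pos [0.5511 0.0995 0.095 ] rpy [-180.     0.3  171.6] F [0.5 1.3 0.1] w 0.218 delta cm [0.06, -0.06, 0.05, np.float64(-0.1)]
[ 0.37862282 -0.14281287 -0.00223375]
```

Call:
apply_moves([
  [0,0,0.05,0],
  [0,0,0.1,0],
  [0,0,0.15,0],
])

```text
t: 10.53
tool_pos: [0.5516, 0.0995, 0.0943]
ee_rot: [-3.141, 0.007, 2.996]
force: [-1.6, 1.2, 7.6]
gripper_width: 0.216
```

```bash
python3 -c "
from zoom import *
delta([.5505,.099,.0945],171.7);print(arm.get_state()['ft_torque'])
z('z4',(207,162))
"
```

```text
t 10.53 pos [0.5516 0.0995 0.0943] rpy [-180.     0.4  171.6] F [-1.6  1.2  7.6] w 0.216 delta cm [0.11, -0.07, -0.02, np.float64(-0.1)]
[0.24729904 0.19047565 0.00189131]
scale 13.636363636363637 orig 185 140
```

View pics/z4.png

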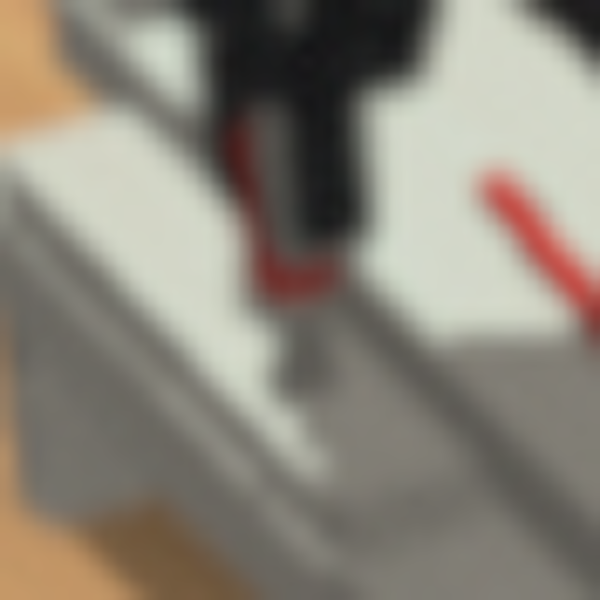

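Contact came at tool z 0.0943, exactly where the rail was expected, with 7.6 N. The flange is still about 20 mm above the plate at crop (295,310). Now I'll slide along +tool y with light down-pressure, watching z and the force.

Call:
apply_moves([
  [0,0,0.05,0],
  [0,0.1,0.05,0],
  [0,0.2,0.05,0],
  [0,0.3,0.05,0],
])

```text
t: 10.92
tool_pos: [0.5521, 0.1007, 0.0943]
ee_rot: [-3.137, 0.008, 2.995]
force: [-2.1, -2.2, 5.7]
gripper_width: 0.217
```

```bash
python3 -c "
from h import *
delta([.5505,.099,.0945],171.7);print(arm.get_state()['ft_torque'])
"
```

```text
t 10.92 pos [0.5521 0.1007 0.0943] rpy [-179.7    0.4  171.6] F [-2.1 -2.2  5.7] w 0.217 delta cm [0.13, -0.19, -0.02, np.float64(-0.1)]
[-0.86259723  0.38055621  0.01587872]
```

Call:
apply_moves([
  [0.05,0.2,0.05,0],
  [0.05,0.3,0.05,0],
  [0.05,0.4,0.05,0],
  [0.05,0.5,0.05,0],
])

```text
t: 11.25
tool_pos: [0.5524, 0.103, 0.0943]
ee_rot: [-3.131, 0.009, 2.994]
force: [-1.6, -4.8, 6.4]
gripper_width: 0.216
```

Call:
apply_moves([
  [0,0.2,0.05,0],
  [0,0.3,0.05,0],
  [0,0.4,0.05,0],
])

```text
t: 11.5
tool_pos: [0.5528, 0.104, 0.0943]
ee_rot: [-3.125, 0.01, 2.992]
force: [-3.3, -5.9, 6.7]
gripper_width: 0.214
```

```bash
python3 -c "
from zoom import *
delta([.5505,.099,.0945],171.7);print(arm.get_state()['ft_torque'])
z('z5',(207,162))
"
```

```text
t 11.5 pos [0.5528 0.104  0.0943] rpy [-179.     0.6  171.5] F [-3.3 -5.9  6.7] w 0.214 delta cm [0.15, -0.53, -0.01, np.float64(-0.2)]
[-1.38084471  0.46363515 -0.02304034]
scale 13.636363636363637 orig 185 140
```

View pics/z5.png

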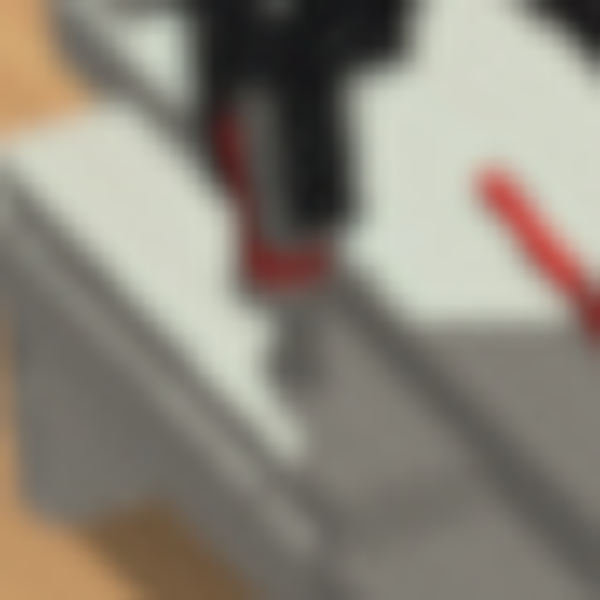

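Side-load tilt builds up with each new call, because each call starts again from the measured pose. I'll use fewer, longer strokes.

Call:
apply_moves([
  [0.05,0.3,0.04,0],
  [0.05,0.45,0.04,0],
  [0.05,0.6,0.04,0],
  [0.05,0.7,0.04,0],
  [0.05,0.8,0.04,0],
  [0.05,0.9,0.04,0],
  [0.05,1.0,0.04,0],
  [0.05,1.1,0.04,0],
])

```text
t: 12.22
tool_pos: [0.554, 0.1123, 0.0943]
ee_rot: [-3.119, 0.011, 2.991]
force: [-1.0, -5.8, 6.6]
gripper_width: 0.219
```

```bash
python3 -c "
from zoom import *
delta([.5505,.099,.0945],171.7);print(arm.get_state()['ft_torque'])
z('z6',(204,160))
"
```

```text
t 12.22 pos [0.554  0.1123 0.0943] rpy [-178.7    0.6  171.4] F [-1.  -5.8  6.6] w 0.219 delta cm [0.14, -1.37, 0.01, np.float64(-0.3)]
[-1.40934172  0.47705118  0.0134375 ]
scale 13.636363636363637 orig 182 138
```

View pics/z6.png

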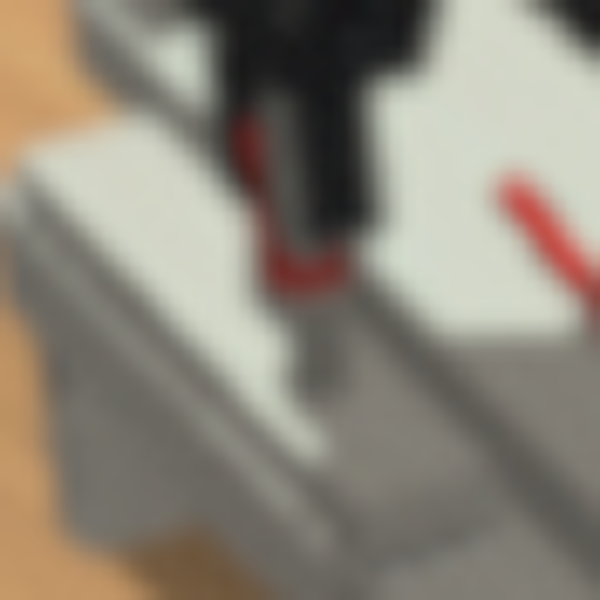

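Call:
apply_moves([
  [0.03,0.3,0.05,0],
  [0.03,0.4,0.05,0],
  [0.03,0.5,0.05,0],
  [0.03,0.6,0.05,0],
  [0.03,0.7,0.05,0],
  [0.03,0.8,0.05,0],
  [0.03,0.9,0.05,0],
  [0.03,1.0,0.05,0],
])

```text
t: 12.93
tool_pos: [0.5551, 0.1195, 0.0943]
ee_rot: [-3.113, 0.012, 2.99]
force: [-2.1, -6.3, 7.8]
gripper_width: 0.215
```

Call:
apply_moves([
  [0.03,0.3,0.05,0],
  [0.03,0.4,0.05,0],
  [0.03,0.5,0.05,0],
  [0.03,0.6,0.05,0],
  [0.03,0.7,0.05,0],
  [0.03,0.8,0.05,0],
  [0.03,0.9,0.05,0],
  [0.03,1.0,0.05,0],
])

```text
t: 13.6
tool_pos: [0.5563, 0.1262, 0.0942]
ee_rot: [-3.106, 0.014, 2.989]
force: [-2.0, -6.2, 8.1]
gripper_width: 0.212
```

Call:
apply_moves([
  [0.03,0.3,0.03,0],
  [0.03,0.4,0.03,0],
  [0.03,0.5,0.03,0],
  [0.03,0.6,0.03,0],
  [0.03,0.7,0.03,0],
  [0.03,0.8,0.03,0],
  [0.03,0.9,0.03,0],
  [0.03,1.0,0.03,0],
])

```text
t: 14.27
tool_pos: [0.557, 0.1351, 0.0931]
ee_rot: [-3.104, 0.013, 2.988]
force: [-0.6, -2.2, 0.4]
gripper_width: 0.217
```

```bash
python3 -c "
from zoom import *
delta([.5505,.099,.0945],171.7);print(arm.get_state()['ft_torque'])
z('z7',(194,156))
"
```

```text
t 14.27 pos [0.557  0.1351 0.0931] rpy [-177.9    0.7  171.2] F [-0.6 -2.2  0.4] w 0.217 delta cm [0.09, -3.67, -0.0, np.float64(-0.5)]
[-0.58930246  0.08352103 -0.01152732]
scale 13.636363636363637 orig 172 134
```

View pics/z7.png

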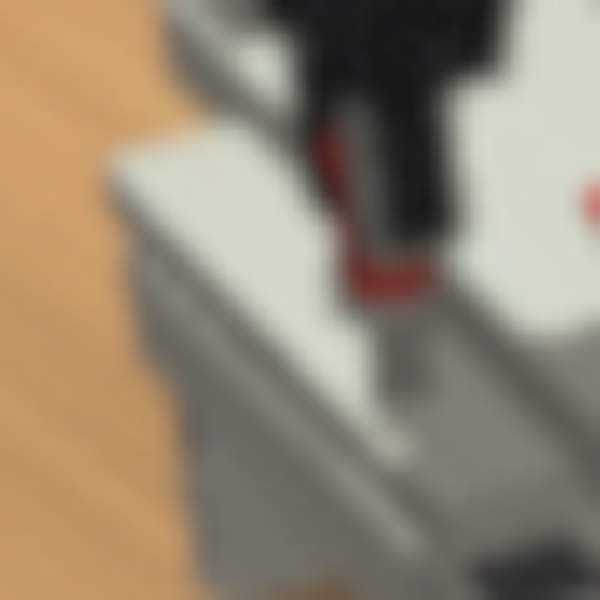

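z has dropped to 0.0931 and Fz has gone to about 0, so the tip is over the hidden hole. Lowering gently.

Call:
apply_moves([
  [0,0,0.1,0],
  [0,0,0.2,0],
  [0,0,0.3,0],
])

```text
t: 14.57
tool_pos: [0.5569, 0.1355, 0.0896]
ee_rot: [-3.105, 0.012, 2.988]
force: [-0.3, -1.9, 0.6]
gripper_width: 0.222
```

```bash
python3 -c "
from h import *
delta([.5505,.099,.0945],171.7);print(arm.get_state()['ft_torque'])
"
```

```text
t 14.57 pos [0.5569 0.1355 0.0896] rpy [-177.9    0.7  171.2] F [-0.3 -1.9  0.6] w 0.222 delta cm [0.07, -3.72, -0.36, np.float64(-0.5)]
[-0.44093374  0.07232164 -0.01095783]
```

Call:
apply_moves([
  [0,0,0.1,0],
  [0,0,0.2,0],
  [0,0,0.3,0],
  [0,0,0.4,0],
])

```text
t: 14.9
tool_pos: [0.5569, 0.1353, 0.0854]
ee_rot: [-3.105, 0.012, 2.988]
force: [-0.3, -2.3, 0.1]
gripper_width: 0.218
```

```bash
python3 -c "
from h import *
delta([.5505,.099,.0945],171.7);print(arm.get_state()['ft_torque'])
"
```

```text
t 14.9 pos [0.5569 0.1353 0.0854] rpy [-177.9    0.7  171.2] F [-0.3 -2.3  0.1] w 0.218 delta cm [0.07, -3.71, -0.77, np.float64(-0.5)]
[-0.38478476  0.08222101 -0.04434949]
```

Call:
apply_moves([
  [0,0,0.1,0],
  [0,0,0.2,0],
  [0,0,0.3,0],
  [0,0,0.4,0],
  [0,0,0.5,0],
])

```text
t: 15.32
tool_pos: [0.5569, 0.1351, 0.0804]
ee_rot: [-3.105, 0.012, 2.988]
force: [-0.6, -2.0, 1.3]
gripper_width: 0.219
```

```bash
python3 -c "
from h import *
delta([.5505,.099,.0945],171.7);print(arm.get_state()['ft_torque'])
"
```

```text
t 15.32 pos [0.5569 0.1351 0.0804] rpy [-177.9    0.7  171.2] F [-0.6 -2.   1.3] w 0.219 delta cm [0.07, -3.72, -1.28, np.float64(-0.5)]
[-0.43196614  0.05849604  0.00851147]
```

Call:
apply_moves([
  [0,0,0.1,0],
  [0,0,0.2,0],
  [0,0,0.3,0],
  [0,0,0.4,0],
  [0,0,0.5,0],
  [0,0,0.55,0],
])

```text
t: 15.82
tool_pos: [0.5571, 0.1349, 0.0749]
ee_rot: [-3.105, 0.013, 2.988]
force: [-0.7, -1.9, 3.3]
gripper_width: 0.214
```

```bash
python3 -c "
from zoom import *
delta([.5505,.099,.0945],171.7);print(arm.get_state()['ft_torque'])
z('z8',(194,156))
"
```

```text
t 15.82 pos [0.5571 0.1349 0.0749] rpy [-177.9    0.7  171.2] F [-0.7 -1.9  3.3] w 0.214 delta cm [0.08, -3.71, -1.82, np.float64(-0.5)]
[-0.49772424  0.26496393 -0.03359189]
scale 13.636363636363637 orig 172 134
```

View pics/z8.png

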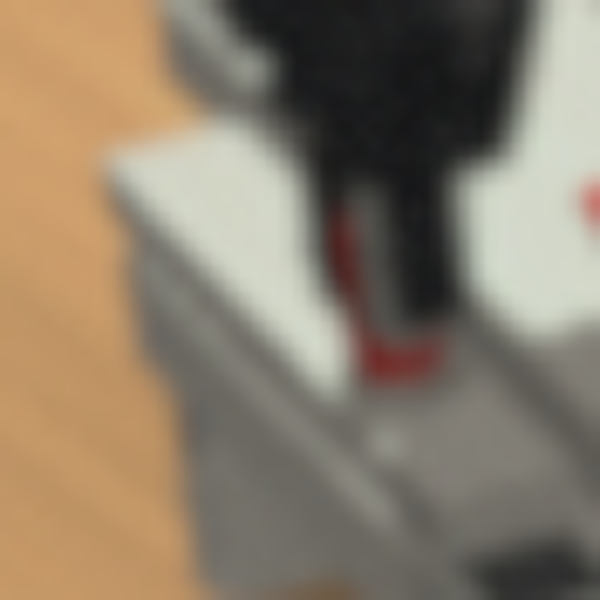

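Call:
apply_moves([
  [0,0,0.05,0],
  [0,0,0.1,0],
  [0,0,0.12,0],
  [0,0,0.12,0],
])

```text
t: 16.2
tool_pos: [0.5573, 0.135, 0.0748]
ee_rot: [-3.105, 0.013, 2.989]
force: [-3.0, -2.4, 7.4]
gripper_width: 0.22
```

The flange is seated: 7.4 N and z has stopped. Opening.

Call:
apply_moves([
  [0,0,0,0],
  [0,0,0,0],
  [0,0,0,0],
  [0,0,-0.1,0],
  [0,0,-0.2,0],
  [0,0,-0.3,0],
], hand=0.5)

```text
t: 16.7
tool_pos: [0.5572, 0.1352, 0.0777]
ee_rot: [-3.105, 0.013, 2.989]
force: [0.2, 0.9, 0.1]
gripper_width: 0.501
```

```bash
python3 -c "
from zoom import *
delta([.5505,.099,.0945],171.7)
z('z9',(194,156))
"
```

```text
t 16.7 pos [0.5572 0.1352 0.0777] rpy [-177.9    0.8  171.2] F [0.2 0.9 0.1] w 0.501 delta cm [0.09, -3.74, -1.54, np.float64(-0.5)]
scale 13.636363636363637 orig 172 134
```

View pics/z9.png

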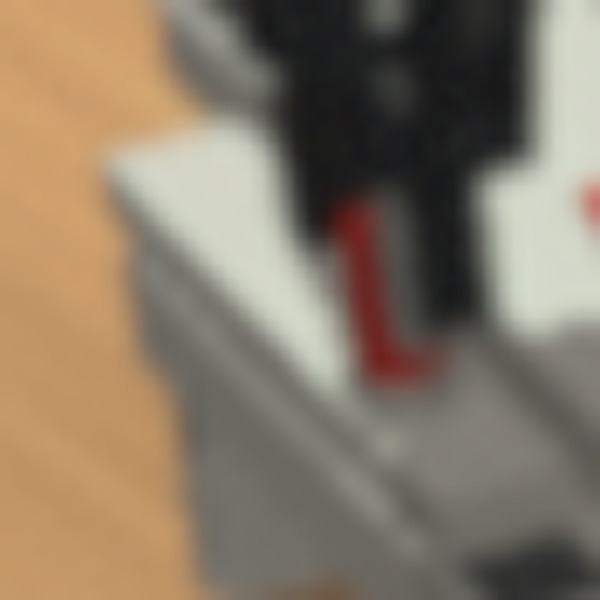

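Call:
apply_moves([
  [0,0,-1,0],
  [0,0,-2,0],
  [0,0,-4,0],
  [0,0,-6,0],
  [0,0,-9,0],
  [0,0,-12,0],
  [0,0,-14,0],
  [0,0,-14,0],
])

```text
t: 17.42
tool_pos: [0.5594, 0.1412, 0.2246]
ee_rot: [-3.109, 0.023, 2.989]
force: [0.4, 0.8, 0.4]
gripper_width: 0.499
```

Call:
apply_moves([
  [2,0,0,0],
  [5,0,0,0],
  [8,0,0,0],
  [11,0,0,0],
  [13,0,0,0],
  [13,0,0,0],
])

```text
t: 17.92
tool_pos: [0.4268, 0.1613, 0.222]
ee_rot: [-3.108, 0.021, 2.991]
force: [0.4, -0.1, -1.0]
gripper_width: 0.501
```

Run:
```python
from zoom import *
delta([.5505,.099,.0945],171.7)
f=z('z10',(194,156))
save(f['img'],'full_side')
g=viewer.grab_frame('top'); save(g['img'],'full_top')
for n,h in(('side',f),('top',g)):
    P=cloud(h); im=h['img'].astype(int); red=(im[...,0]>100)&(im[...,1]<70)&(im[...,2]<70)
    k,l,st,c=cv2.connectedComponentsWithStats(red.astype(np.uint8))
    for i in range(1,k):
        if st[i][4]<15: continue
        p=P[(l==i)&(h['z_map']>0)]; print(n,c[i].round(1),np.percentile(p[:,2],[3,97]).round(4),np.median(p[p[:,2]>p[:,2].max()-.006],0).round(4))
```

```text
t 17.92 pos [0.4268 0.1613 0.222 ] rpy [-178.1    1.2  171.4] F [ 0.4 -0.1 -1. ] w 0.501 delta cm [-12.89, -3.87, 13.17, np.float64(-0.3)]
scale 13.636363636363637 orig 172 134
side [200.5 155.2] [0.1057 0.1337] [0.5519 0.1308 0.1318]
side [334.9 198.6] [0.0467 0.0615] [ 0.7521 -0.1933  0.0588]
side [272.9 222.5] [0.0591 0.0999] [ 0.5436 -0.1808  0.0984]
side [169.8 248.7] [0.0093 0.027 ] [ 0.3346 -0.0345  0.025 ]
side [267.1 266.2] [0.0595 0.0998] [ 0.4364 -0.288   0.0985]
top [132.  170.8] [0.0888 0.0948] [0.6206 0.123  0.0921]
top [118.5 199.8] [0.1281 0.1335] [0.5565 0.132  0.1311]
top [276.  209.9] [0.0542 0.0993] [ 0.5474 -0.1799  0.0967]
top [326.8 263.4] [0.0794 0.0993] [ 0.4401 -0.2885  0.0966]
top [226.6 283.9] [0.003  0.0284] [ 0.3752 -0.0694  0.0262]
```

View pics/z10.png

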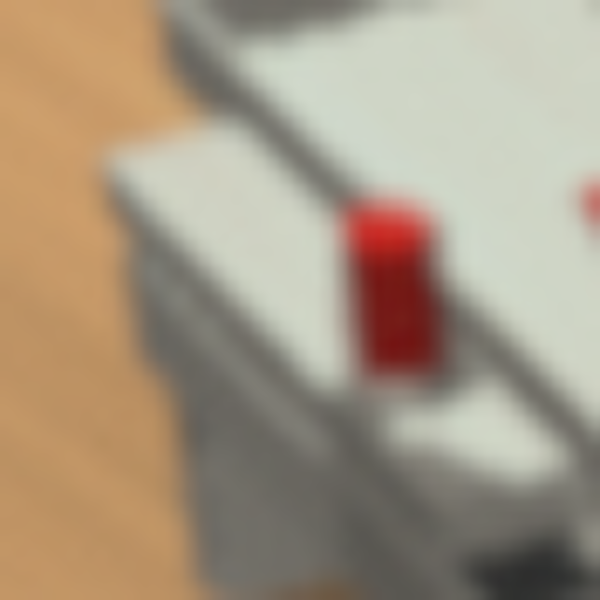

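View pics/full_top.png

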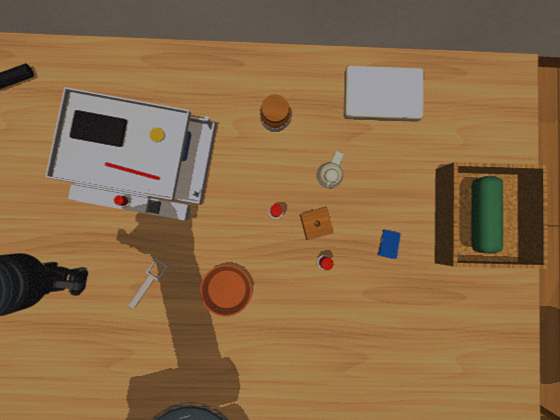

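The pin stands upright and home. Its knob top reads 0.131–0.132 m (0.133 expected), and in the top view the knob is at (118.5,200) with the tier shifted left. The other things are where they were, and the gripper is clear.

```bash
python3 -c "
from rig import order
print(order.hand_in())"
```

```text
the job is handed in; nothing more can be done
None
```

The job is handed in, and my last checks say it worked; no verdict was reported. I took the pin from the wooden block and stood it in the cover plate with its tip on the rail. I then slid pin and tier about 35 mm to the left until the tip dropped into the rail's hole. After that I pushed the pin home, let go and backed the arm away, all by about 18 s on the robot's clock.

**Final pictures:**
- The pin stands upright with its knob top at about 0.131–0.132 m; fully home would be 0.133 m.
- The tier is clearly shifted left.
- The dish, bird, clip, opener and candle look unmoved, judged by eye only.

**Forces:** the wrist readings I took stayed below about 11 N in total. I read them once per move call, so short peaks in between would not show.

**Checks that disagreed:**
- **Tool height:** the reported height was about 43 mm lower than where the cameras saw the fingertips. I worked from the pictures and from contact instead.
- **Plate hole:** the network's first hole position in the top view was about 4 pixels off, so I located the hole from the image.
- **Camera agreement:** the two cameras differed by 2–4 mm sideways, which the hole's clearance absorbed.
- **Tool tilt:** the gripper leaned about 2° while sliding. After release the pin looked upright.

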